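# Clamp a soap bar in the stamping jig

## Task

Get the cream soap bar ready for stamping: with closed fingertips push the bar along the channel of the wooden jig, gently so that the soft soap is not dented, until it is fully home against the end stop, then push the black handle of the toggle clamp over, away from the bar and down, past its dead point until it snaps into lock with the pad pressing on the bar. Only push: do not pick up or tip the bar, do not close the clamp before the bar is home, and leave the two hand stamps, the jar and the spare soap bar beside the jig where they stand. Finish with the gripper clear of everything.

Things in the scene. Friction and masses are not known exactly. Their poses are not given: they have to be found in the camera images.
- jig: Jig fixed on the bench: 15 mm plywood board (x -177 to 78 mm, 116 mm wide), channel between two rails (59 mm apart inside, tops 27 mm above bench), end-stop block (x 0 to 74 mm, top 39 mm above bench) with a steel toggle clamp (cheeks up to 97 mm). Origin: bench level, channel centre line, under the stop's face. x: the way the bar is pushed home, about to the robot's right (-y) +-0.5 rad; z up.
- soap_bar: Loose cream soap bar 55 x 80 x 29 mm, about 0.11 kg, dented by over 40 N, flat on the jig's board (15 mm above the bench) in the channel, 80 mm side along the channel. Origin: centre of its underside. It starts 28 to 70 mm short of the stop; home = origin at jig x = -40 mm. Its y axis lies along the channel (its yaw is about the jig's yaw + 1.571).
- clamp_handle (a joint): Handle angle, rad. 0 = open: handle leans 1.04 rad (60 deg) above level, tip toward jig +x. Grows as it is pushed to jig +x and down. 1.04 = locked: level, along jig +x. Starts at 0. Dead point about 0.76: before it a spring resists (up to 0.85 N m, 9 N at handle_push), past it the handle snaps to its stop by itself and stays. Coupled to the clamp arm: lowers the pad onto the bar.
- clamp_pivot (a point): Axis of the handle, a fixed point of the jig: jig x = +52 mm, y = 0, 80 mm above the bench. The axis runs along the jig's y.
- handle_push (a point): Good place to push: upper side (the side to be pushed) of the handle's black round rubber grip, 100 mm from the pivot axis and 8 mm off the handle's centre line. The grip is 16 mm thick and runs from 48 to 125 mm from the axis.
- pad_face (a point): Middle of the lower face of the clamp's sprung rubber pad (22 mm wide), on an arm 64 mm from the arm's pivot (jig x = 30 mm, 72 mm above the bench). Open, the arm stands up 0.9 rad, pad face at about jig x = -37 mm, 101 mm above the bench; locked, the pad presses on the bar's top at jig x = -34 mm with about 3 N.
- clamp_pad: The clamp's rubber pad with its spindle; point pad_face is the middle of its lower face. Its origin is on the arm, 34 mm above that face.
- stamp_a: Bystander: loose turned wooden hand stamp, 35 mm wide, 64 mm high, standing on the bench beside the jig. Origin: centre of its underside.
- stamp_b: Bystander: a second loose wooden hand stamp, 35 mm wide, 64 mm high, beside the jig. Origin: centre of its underside.
- jar: Bystander: loose small pigment jar with a black lid, 45 mm wide, 63 mm high, beside the jig. Origin: centre of its underside.
- spare_soap: Bystander: loose olive soap bar 53 x 77 x 25 mm lying on the bench beside the jig. Origin: centre of its underside.

How it is judged:
By the outcome, as a careful person would: the job done as asked, in the order asked, and still so for the second after the job is handed in, with the robot touching nothing.
It also fails if it takes over 48 s, if anything falls off the work surface, if the arm or the gripper's body presses on something with over 40 N, if the wrist force passes 120 N, or if a joint passes its speed limit or range.

## Robot

A 6-joint arm with a two-finger parallel gripper is mounted at the origin on a cart in front of the work surface, level with it; the furniture and walls round the work are solid. World frame = base frame: x ahead of the robot, y to its left, z up, the work surface at z = 0. Lengths are in m, angles in rad, forces in N, time in s.
With the tool pointing down it reaches from about 0.275 to 0.825 m from the base axis. Payload 4.9 kg.
Tool frame: the origin (TCP) lies on the centre line of the jaws, within the pads' length; the fingertips stand 17 mm ahead of it and the grasp point (between the pads) lies 2 mm behind it (ctrl.tcp_to_tips is the distance from the TCP to the fingertips, in m); z points along the fingers, y is the line along which they close (so a half turn about z gives the same grasp; the last joint's range is limited). The gripper opens to 85 mm and grips with 20 to 120 N. Pads are 22 mm wide; open, the fingers measure 114 mm over their backs; the gripper's body (76 mm by 85 mm) begins 54 mm behind the grasp point. The pads swing forward as they close: fully open they stand 13 mm farther back than shut.
Start: joints at [1.079, 0.326, -0.193, 1.052, 0, 1.437], TCP at [0.193, 0.515, 0.248] pointing down, gripper open.
Joint ranges: [-2.65, 2.65], [-0.97, 1.79], [-1.3, 1.35], [-1.93, 2.1], [-1.47, 1.37], [-3.14, 3.14]. Speed limits (rad/s): [2.57, 2.57, 3.14, 3.14, 3.14, 3.14].

## Interface

Orientations are given as a rotation vector (axis times angle).
In Python, from cell import ctrl, grab_frame gives the robot as it stands (ctrl), with the cameras as plain functions. Calls block until the motion is done:
- ctrl.movep(position, orientation): joint-space move of the TCP to a pose.
- ctrl.move_l(position, velocity=0.15, rot=None, until_force=None): straight line of the TCP; rot=None keeps the orientation; velocity is the mean speed in m/s. With until_force (N) it stops when the force on the tool has changed by that much, and returns True; else False.
- ctrl.set_joints(angles): joint-space move.
- ctrl.let_go() and ctrl.grab(newtons=None): open the fingers fully, or close them until they stop; newtons is the grip in N (None keeps the last).
- ctrl.sleep(seconds).
- ctrl.ik(position, orientation): joint angles nearest the present ones, or None.
- grab_frame(name): name is "side" or "top" or "wrist"; returns a dict with "img" (400x640x3 uint8, red, green, blue), "fx", "fy", "cx", "cy" (pixels), "cam_to_world" (4x4, takes a point from camera to world coordinates); the wrist camera has in their place "T_tool_cam" (4x4, takes a point from camera to tool coordinates, whose origin is the TCP and whose axes are the flange's). Camera axes: x right, y down, z forward; pixel columns grow to the right and rows downward; lengths in m; the calibration is good to about 2 mm. A picture is of the moment at which its call begins: read the wrist's pose just before it. There is no depth.
A pose or a line that the arm cannot do raises ctrl.MotionError and nothing moves.
- ctrl.sign_off(): hands the job in; it is judged then, once.
Readings, each from a call of its own:
- ctrl.read_clock(): time.
- ctrl.read_q(): joint angles.
- ctrl.read_joint_velocities(): joint speeds.
- ctrl.read_tau(): joint torques, N m.
- ctrl.read_position(): TCP position.
- ctrl.read_eef_rot(): TCP orientation.
- ctrl.read_contact_force(): force on the tool from outside, world axes, zero at the start.
- ctrl.read_wrist_torque(): the same for the moment, N m.
- ctrl.read_finger_gap(): opening from 0.0 (shut) to 1.0 (fully open).
- ctrl.read_grasp_force(): force on a finger pad.
Only numpy, scipy, OpenCV 4.12 (cv2) and the standard library are available. Lean on these libraries where they do the work, as an engineer would, in place of code of your own. Each camera call takes 0.05 s, during which the arm holds its last target. There are 200 camera calls.

## Working session

There is one attempt and no reset: what is moved stays moved. The work goes in short steps, each a Python script; the robot and the scene stay as the last script left them, time stands still between calls to the robot, and variables do not carry over. Pictures are saved under pics/ and viewed, at most 10 in all, crops included, and the job is handed in when it is done.

```bash
ls; mkdir -p pics; python3 - <<'E'
from cell import ctrl, grab_frame
import cv2,numpy as np,pickle
d={}
for n in("side","top"):
    f=grab_frame(n);d[n]=f
    cv2.imwrite(f"pics/{n}0.png",f["img"][:,:,::-1])
    print(n,f["fx"],f["fy"],f["cx"],f["cy"],np.round(f["cam_to_world"],3).tolist())
pickle.dump(d,open("f0.pkl","wb"))
print(ctrl.read_clock(),ctrl.read_eef_rot(),ctrl.read_position(),ctrl.tcp_to_tips)
E
```

```text
cell.py
pics
side 451.65000937186426 451.65000937186426 324.8089020335847 192.97052477405586 [[0.992, 0.088, -0.087, 0.579], [0.122, -0.603, 0.788, -0.643], [0.017, -0.793, -0.609, 0.637], [0.0, 0.0, 0.0, 1.0]]
top 408.5796362125303 408.5796362125303 318.5651286612342 195.52226818627048 [[-0.017, -0.995, 0.1, 0.43], [-0.999, 0.014, -0.032, 0.039], [0.031, -0.101, -0.994, 0.973], [0.0, 0.0, 0.0, 1.0]]
0.1 [-5.58945202e-01 -3.09096091e+00  2.34954712e-03] [0.19236087 0.51473749 0.24757759] 0.017
```

View pics/top0.png

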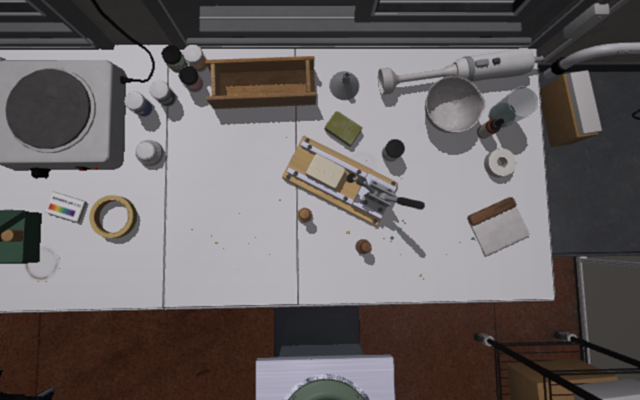

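View pics/side0.png

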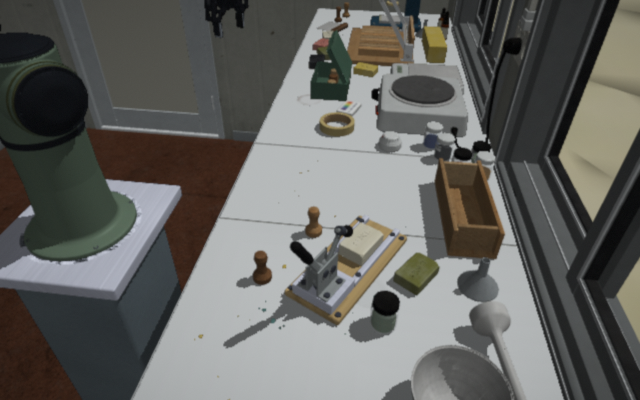

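The top view shows the jig around (340,180), with the bar at (326,171), stop and clamp to its right and the handle tip at (420,204). The stamps are at (305,214) and (364,246), the jar at (393,149) and the olive soap at (343,127). Next I'll take a closer wrist view.

```bash
cat > h.py <<'E'
from cell import ctrl, grab_frame
import cv2,numpy as np,pickle
from scipy.spatial.transform import Rotation as R
def ray(f,uv,z):
    T=np.array(f["cam_to_world"]);d=T[:3,:3]@[(uv[0]-f["cx"])/f["fx"],(uv[1]-f["cy"])/f["fy"],1]
    return T[:3,3]+d*(z-T[2,3])/d[2]
def proj(f,p):
    T=np.linalg.inv(f["cam_to_world"]);c=T[:3,:3]@p+T[:3,3]
    return np.array([f["fx"]*c[0]/c[2]+f["cx"],f["fy"]*c[1]/c[2]+f["cy"]])
def wrist():
    T=np.eye(4);T[:3,3]=ctrl.read_position();T[:3,:3]=R.from_rotvec(ctrl.read_eef_rot()).as_matrix()
    f=dict(grab_frame("wrist"));f["cam_to_world"]=T@f["T_tool_cam"];return f
def down(yaw):  # tool z down, tool x axis at yaw
    x=np.array([np.cos(yaw),np.sin(yaw),0]);z=np.array([0,0,-1.]);return R.from_matrix(np.c_[x,np.cross(z,x),z]).as_rotvec()
E
python3 - <<'E'
from h import *
f=pickle.load(open("f0.pkl","rb"))["top"]
for n,uv,z in(("L",(292,163),.015),("R",(390,200),.015),("bar",(326,171),.044),("tip",(422,205),.17),("sa",(305,214),.06),("sb",(364,246),.06),("jar",(393,149),.06),("sp",(343,127),.025)):print(n,ray(f,uv,z).round(3))
w=grab_frame("wrist");print(np.round(w["T_tool_cam"],3).tolist(),w["fx"])
c=ray(f,(345,185),.03)
for yaw in (-1.1,-2,1.1,2.04,0,-3.1):
    for h in(.3,.35,.4): 
        q=ctrl.ik([c[0]-.04,c[1],h],down(yaw));print(yaw,h,None if q is None else np.round(q,2))
E
```

```text
L [0.605 0.069 0.015]
R [ 0.513 -0.162  0.015]
bar [ 0.58  -0.01   0.044]
tip [ 0.489 -0.193  0.17 ]
sa [0.481 0.04  0.06 ]
sb [ 0.407 -0.09   0.06 ]
jar [ 0.626 -0.163  0.06 ]
sp [ 0.688 -0.053  0.025]
[[0.001, -0.948, -0.317, 0.081], [1.0, 0.001, 0.0, -0.001], [-0.0, -0.317, 0.948, -0.126], [0.0, 0.0, 0.0, 1.0]] 285.8502043560153
-1.1 0.3 [-0.25  0.22 -0.2   1.15  0.   -2.29]
-1.1 0.35 [-0.25  0.21 -0.09  1.27  0.   -2.29]
-1.1 0.4 [-0.25  0.2   0.02  1.39  0.   -2.29]
-2 0.3 [-0.25  0.22 -0.2   1.15  0.   -1.39]
-2 0.35 [-0.25  0.21 -0.09  1.27  0.   -1.39]
-2 0.4 [-0.25  0.2   0.02  1.39  0.   -1.39]
1.1 0.3 [-0.25  0.22 -0.2   1.15  0.    1.79]
1.1 0.35 [-0.25  0.21 -0.09  1.27  0.    1.79]
1.1 0.4 [-0.25  0.2   0.02  1.39  0.    1.79]
2.04 0.3 [-0.25  0.22 -0.2   1.15  0.    0.85]
2.04 0.35 [-0.25  0.21 -0.09  1.27  0.    0.85]
2.04 0.4 [-0.25  0.2   0.02  1.39  0.    0.85]
0 0.3 [-0.25  0.22 -0.2   1.15  0.    2.89]
0 0.35 [-0.25  0.21 -0.09  1.27  0.    2.89]
0 0.4 [-0.25  0.2   0.02  1.39  0.    2.89]
-3.1 0.3 [-0.25  0.22 -0.2   1.15  0.   -0.29]
-3.1 0.35 [-0.25  0.21 -0.09  1.27  0.   -0.29]
-3.1 0.4 [-0.25  0.2   0.02  1.39  0.   -0.29]
```

```bash
python3 - <<'E'
from h import *
ctrl.grab(20)
ctrl.movep([.577,-.003,.26],down(np.arctan2(.231,.092)))
ctrl.sleep(.3)
f=wrist();pickle.dump(f,open("w0.pkl","wb"));cv2.imwrite("pics/w0.png",f["img"][:,:,::-1])
print(ctrl.read_clock(),ctrl.read_q().round(2),f["cx"],f["cy"])
E
```

```text
3.5667 [-0.13  0.37 -0.1   1.1  -0.    1.82] 322.82910617831743 203.8589207547255
```

View pics/w0.png

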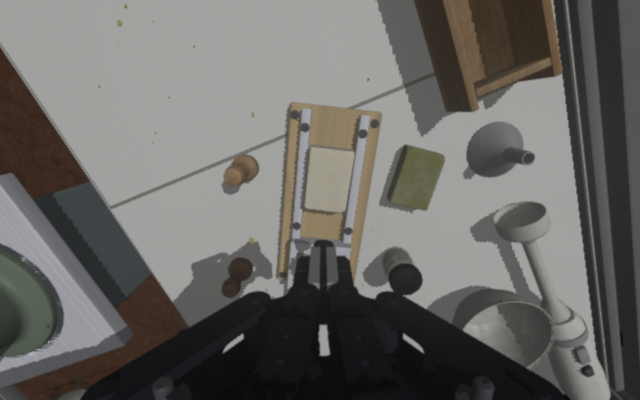

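The wrist view shows the board's back corners at (291,103) and (382,109), the cream bar at about (306–354, 147–213), and the stop's top edge near row 241. I'll fit edges to these.

```bash
python3 - <<'E'
from h import *
f=pickle.load(open("w0.pkl","rb"));im=f["img"];hsv=cv2.cvtColor(im,cv2.COLOR_RGB2HSV)
for p in((300,110),(340,120),(288,200),(330,180),(200,120),(372,160)):print(p,hsv[p[1],p[0]])
wood=((hsv[...,1]>75)&(hsv[...,2]>90)).astype(np.uint8);wood[:, :270]=0;wood[:,400:]=0;wood[:90]=0;wood[275:]=0
# edges: first/last wood pixel per row/col
L=[];Rr=[];B=[]
for v in range(125,236,2):
    u=np.flatnonzero(wood[v]);L.append(ray(f,(u[0]-.5,v),.015));Rr.append(ray(f,(u[-1]+.5,v),.015))
for u in range(300,374,2):
    v=np.flatnonzero(wood[:,u]);B.append(ray(f,(u,v[0]-.5),.015))
def fit(P):
    P=np.array(P,np.float32)[:,:2];l=cv2.fitLine(P,cv2.DIST_HUBER,0,.01,.01).ravel();return l[:2]*(1 if l[1]<0 else -1),l[2:]
dl,pl=fit(L);dr,pr=fit(Rr);db,pb=fit(B)
yl,yr,yb=[np.arctan2(d[1],d[0]) for d in(dl,dr,db)];print("yaws",yl,yr,yb+np.pi/2,yb-np.pi/2)
yaw=(yl+yr)/2;x=np.array([np.cos(yaw),np.sin(yaw)]);y=np.array([-x[1],x[0]])
print("width",(pl-pr)@y,(pl-pr)@x)
yc=((pl+pr)/2)@y;xb=pb@x;o=x*(xb+.177)+y*yc
# board corners check + bar
J=lambda P:np.array([(np.asarray(P)[:2]-o)@x,(np.asarray(P)[:2]-o)@y])
print("origin",o,"yaw",yaw)
bar=((hsv[...,1]>15)&(hsv[...,1]<75)&(hsv[...,2]>150)).astype(np.uint8);bar[:,:300]=0;bar[:,362:]=0;bar[:140]=0;bar[235:]=0
c=max(cv2.findContours(cv2.morphologyEx(bar,cv2.MORPH_OPEN,np.ones((5,5))),0,2)[0],key=cv2.contourArea)
bx=cv2.boxPoints(cv2.minAreaRect(c));print(bx.tolist())
for p in bx:print("bar corner top",J(ray(f,p,.044)).round(4))
d=pickle.load(open("f0.pkl","rb"))["top"]
for n,g in(("w",f),("t",d)):
  for q in((-177,58,15),(-177,-58,15),(78,58,15),(78,-58,15),(0,30,39),(0,-30,39),(-177,58,0),(114,0,188)):
    P=np.r_[o+x*q[0]/1e3+y*q[1]/1e3,q[2]/1e3];print(n,q,proj(g,P).round(1))
np.savez("jig.npz",o=o,yaw=yaw)
t=d["img"][:,:,::-1].copy()
for q in((-177,58,15),(-177,-58,15),(78,58,15),(78,-58,15),(0,30,39),(0,-30,39),(114.5,0,188),(52,0,97)):
    a=proj(d,np.r_[o+x*q[0]/1e3+y*q[1]/1e3,q[2]/1e3]);cv2.circle(t,tuple(int(round(k*16)) for k in a),16,(0,0,255),-1,shift=4)
t2=im[:,:,::-1].copy();cv2.drawContours(t2,[bx.astype(int)],0,(255,0,0),1)
cv2.imwrite("pics/chk.png",np.vstack([cv2.resize(t[120:240,270:430],(640,480))[:290],cv2.resize(t2[95:250,260:400],(560,310))[:,:].copy() if 0 else cv2.copyMakeBorder(cv2.resize(t2[95:250,260:400],(560,300)),0,0,0,80,0)]))
E
```

```text
(300, 110) [ 19  71 129]
(340, 120) [ 20  77 142]
(288, 200) [ 19  76 141]
(330, 180) [ 24  31 158]
(200, 120) [ 30   3 162]
(372, 160) [ 19  78 134]
yaws -2.060674 -2.0572588 1.0869061 -2.0546868
width -0.11042829 0.0068371557
origin [ 0.53950626 -0.09006834] yaw -2.0589664
[[304.43902587890625, 207.0487823486328], [311.1097412109375, 147.01219177246094], [353.58538818359375, 151.73170471191406], [346.9146728515625, 211.76829528808594]]
bar corner top [-0.055  -0.0261]
bar corner top [-0.1307 -0.025 ]
bar corner top [-0.1307  0.0257]
bar corner top [-0.0547  0.0282]
w (-177, 58, 15) [382.5 113.9]
w (-177, -58, 15) [288.9 102.9]
w (78, 58, 15) [352.9 288.9]
w (78, -58, 15) [276.5 281.7]
w (0, 30, 39) [342.4 248.5]
w (0, -30, 39) [298.  244.1]
w (-177, 58, 0) [380.1 113.7]
w (114, 0, 188) [306.5 420.8]
t (-177, 58, 15) [304.4 134.4]
t (-177, -58, 15) [281.9 177. ]
t (78, 58, 15) [399.7 182.8]
t (78, -58, 15) [378.3 226.3]
t (0, 30, 39) [366.7 176.8]
t (0, -30, 39) [355.2 199.7]
t (-177, 58, 0) [304.4 135.9]
t (114, 0, 188) [423.7 205.8]
```

View pics/chk.png

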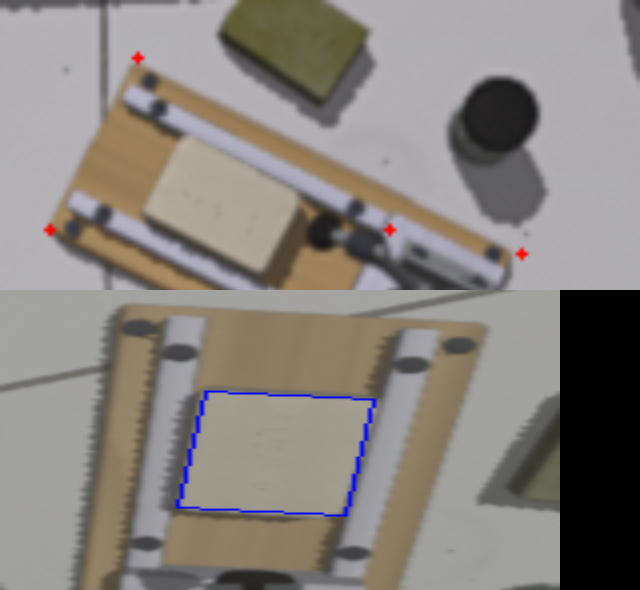

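The overlay shows the mask threshold was too tight: measured width was 110 mm against 116. I'll redo it with a looser threshold.

```bash
cat > fit.py <<'E'
from h import *
def fitjig(f,rows,cols,lim,thr=42):
    hsv=cv2.cvtColor(f["img"],cv2.COLOR_RGB2HSV)
    wood=((hsv[...,1]>thr)&(hsv[...,0]>12)&(hsv[...,0]<26)&(hsv[...,2]>60)).astype(np.uint8)
    m=np.zeros_like(wood);m[lim[1]:lim[3],lim[0]:lim[2]]=1;wood*=m
    e=lambda P:(lambda l:(l[:2]*(1 if l[1]<0 else -1),l[2:]))(cv2.fitLine(np.array(P,np.float32)[:,:2],cv2.DIST_HUBER,0,.01,.01).ravel())
    L=[];Q=[];B=[]
    for v in rows:
        u=np.flatnonzero(wood[v]);L.append(ray(f,(u[0]-.5,v),.015));Q.append(ray(f,(u[-1]+.5,v),.015))
    for u in cols:B.append(ray(f,(u,np.flatnonzero(wood[:,u])[0]-.5),.015))
    (dl,pl),(dr,pr),(db,pb)=e(L),e(Q),e(B)
    yl,yr,yb=[np.arctan2(d[1],d[0]) for d in(dl,dr,db)]
    yaw=(yl+yr)/2;x=np.array([np.cos(yaw),np.sin(yaw)]);y=np.array([-x[1],x[0]])
    o=x*(pb@x+.177)+y*(((pl+pr)/2)@y)
    print("yaws",yl,yr,yb-np.pi/2,"width",(pr-pl)@y,"o",o,"yaw",yaw);return o,yaw
E
python3 - <<'E'
from fit import *
f=pickle.load(open("w0.pkl","rb"))
for t in(30,38,45,55):o,yaw=fitjig(f,range(130,232,2),range(305,368,2),(270,90,400,275),t)
o,yaw=fitjig(f,range(130,232,2),range(305,368,2),(270,90,400,275),42)
np.savez("jig.npz",o=o,yaw=yaw)
d=pickle.load(open("f0.pkl","rb"))["top"];s=pickle.load(open("f0.pkl","rb"))["side"]
x=np.array([np.cos(yaw),np.sin(yaw)]);y=np.array([-x[1],x[0]])
out=[]
for g,(u,v) in((d,(270,130)),(s,(270,210)),(f,(265,95))):
    t=cv2.resize(g["img"][:,:,::-1][v:v+110,u:u+160].copy(),None,fx=4,fy=4,interpolation=cv2.INTER_CUBIC)[:, :]
    for q in((-177,58,15),(-177,-58,15),(78,58,15),(78,-58,15),(0,29.5,39),(0,-29.5,39),(74,0,39),(114.5,0,188),(52,0,80),(-37,0,101),(95,0,171)):
        a=(proj(g,np.r_[o+x*q[0]/1e3+y*q[1]/1e3,q[2]/1e3])-(u,v)+.5)*4;cv2.circle(t,tuple(a.round().astype(int).tolist()),3,(0,0,255),1)
    out.append(t)
cv2.imwrite("pics/chk2.png",cv2.resize(np.vstack([np.hstack(out[:2]),np.hstack([out[2],out[2]*0])]),(800,550),interpolation=cv2.INTER_AREA))
E
```

```text
yaws -2.0564313 -2.0543914 -2.0514512 width 0.114887655 o [ 0.5406055  -0.08813167] yaw -2.0554113
yaws -2.057166 -2.0570781 -2.0524426 width 0.11439552 o [ 0.54037595 -0.0883105 ] yaw -2.0571222
yaws -2.0581472 -2.055514 -2.0565457 width 0.113921136 o [ 0.5403083  -0.08845113] yaw -2.0568306
yaws -2.0581806 -2.0581887 -2.0559728 width 0.113371335 o [ 0.5401345  -0.08871314] yaw -2.0581846
yaws -2.0580869 -2.0570781 -2.0537176 width 0.114295036 o [ 0.5403672  -0.08834663] yaw -2.0575824
```

View pics/chk2.png

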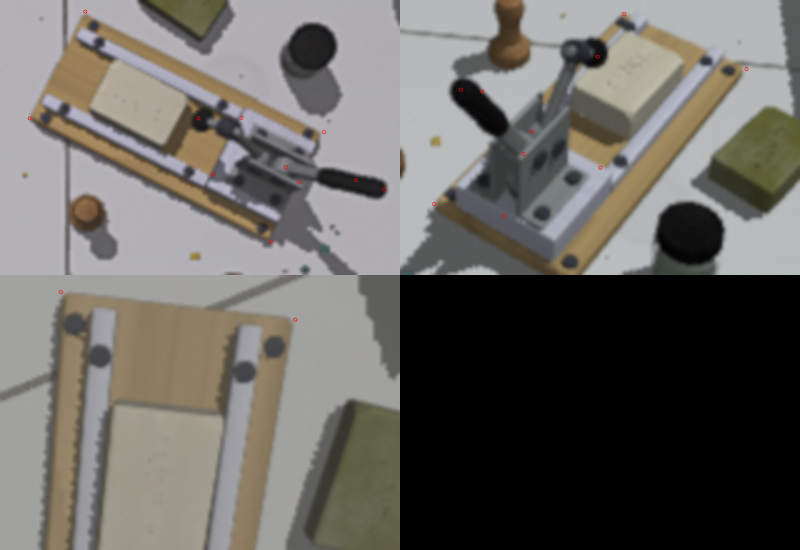

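The projections match in all views: board corners, handle tip, pivot and pad. Now I'll push the bar with the tool tilted back from the clamp.

```bash
cat >> h.py <<'E'
j=np.load("jig.npz") if __import__("os").path.exists("jig.npz") else None
if j is not None:
    JX=np.r_[np.cos(j["yaw"]),np.sin(j["yaw"]),0];JY=np.array([-JX[1],JX[0],0]);O=np.r_[j["o"],0]
    W=lambda x,z,y=0:O+JX*x+JY*y+np.array([0,0,z])
    def jx(p):d=np.asarray(p)-O;return np.round([d@JX,d@JY,d[2]],4)
    def tool(t):
        tz=JX*np.sin(t)-np.array([0,0,np.cos(t)]);tx=-JX*np.cos(t)-np.array([0,0,np.sin(t)]);return R.from_matrix(np.c_[tx,np.cross(tz,tx),tz]).as_rotvec()
E
python3 - <<'E'
from h import *
r=tool(np.radians(15));c=lambda x,z:W(x-.015,z+.0136)   # front tip corner at jig x,z
ctrl.movep(c(-.158,.13),r)
ctrl.move_l(c(-.158,.030),.1)
print("t",ctrl.read_clock(),jx(ctrl.read_position()),ctrl.read_contact_force().round(2))
hit=ctrl.move_l(c(-.095,.030),.04,until_force=6)
print(hit,jx(ctrl.read_position())+[.015,0,0],ctrl.read_contact_force().round(2))
if not hit:
    hit=ctrl.move_l(c(-.072,.030),.02,until_force=6)
print(hit,jx(ctrl.read_position())+[.015,0,0],ctrl.read_contact_force().round(2),ctrl.read_clock())
f=grab_frame("side");pickle.dump(f,open("s1.pkl","wb"))
cv2.imwrite("pics/s1.png",cv2.resize(f["img"][190:340,250:450,::-1],(800,600)))
E
```

```text
t 5.3417 [-0.1733  0.0005  0.0443] [-0.03 -0.28  0.23]
False [-0.095   0.      0.0436] [-0.79 -0.14  0.25]
True [-0.0791 -0.0001  0.0434] [0.15 1.74 1.35] 7.8833
```

View pics/s1.png

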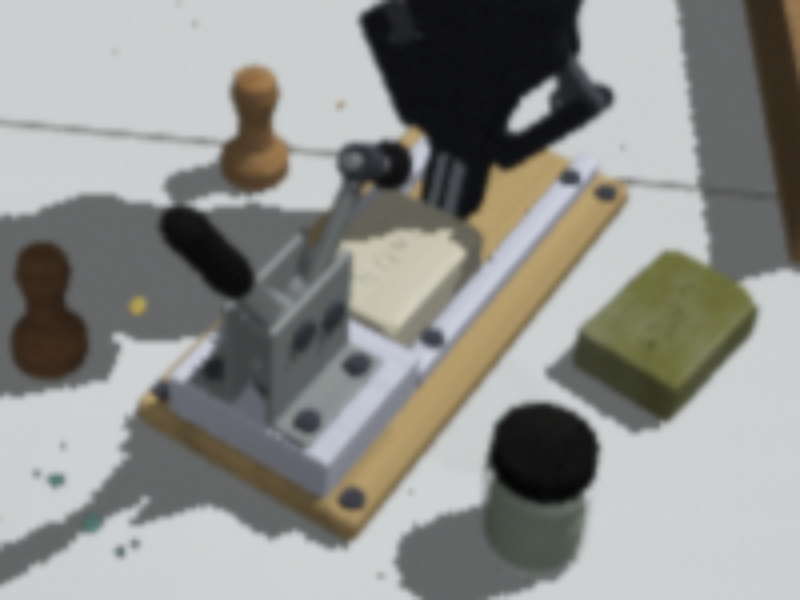

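The bar looks up against the stop, with the tip at about jig x = -79. I'll confirm with one slightly firmer press, then retreat and push the handle.

```bash
python3 - <<'E'
from h import *
hit=ctrl.move_l(ctrl.read_position()+JX*.006,.01,until_force=9)
print(hit,jx(ctrl.read_position())+[.015,0,0],ctrl.read_contact_force().round(2))
p=ctrl.read_position()
ctrl.move_l(p-JX*.03,.1)
ctrl.move_l(p-JX*.05+[0,0,.24],.2)
t=np.radians(32);r=tool(t)
def P(th,gap=0):  # TCP for fingertip centre at push point for handle angle th
    a=1.04-th;u=np.array([np.cos(a),np.sin(a)]);n=np.array([-np.sin(a),np.cos(a)])
    q=np.array([.052,.08])+.1*u+(.008+gap)*n
    d=abs(np.sin(a-t))*.011   # tip edge leads when surfaces are not parallel
    q=q+d*n-.017*np.array([np.sin(t),-np.cos(t)]);return W(*q)
for th in(0,.3,.6,.9):print(th,jx(P(th)),ctrl.ik(P(th),r))
ctrl.movep(P(0,.05),r)
print(ctrl.read_clock(),jx(ctrl.read_position()),ctrl.read_contact_force().round(2))
f=grab_frame("side");cv2.imwrite("pics/s2.png",cv2.resize(f["img"][150:350,230:450,::-1],(660,600)))
E
```

```text
True [-0.0791 -0.0003  0.0429] [0.8  1.03 1.22]
0 [ 0.0823 -0.      0.1873] [-0.17555277  0.49634978 -0.21925343  1.04426306 -0.52875662  1.93335547]
0.3 [0.1101 0.     0.1692] [-0.22287172  0.49084461 -0.28012094  0.96141394 -0.53701272  1.87926001]
0.6 [ 0.1295 -0.      0.1454] [-0.25684115  0.50268276 -0.33111813  0.87846665 -0.54214108  1.84011826]
0.9 [0.1403 0.     0.1207] [-0.27600493  0.52576548 -0.36800523  0.80702584 -0.54473443  1.81793481]
10.9333 [0.0385 0.0006 0.2129] [-0.28 -0.6   0.63]
```

View pics/s2.png

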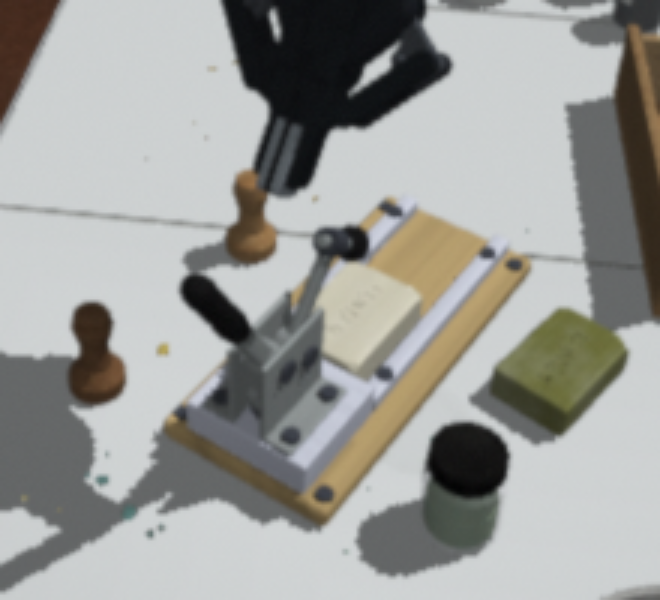

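The bar is home: two presses stopped at the same place, and the picture shows it flush with the stop. Now the handle.

```bash
python3 - <<'E'
from h import *
t=np.radians(32)
def P(th,gap=0):
    a=1.04-th;u=np.array([np.cos(a),np.sin(a)]);n=np.array([-np.sin(a),np.cos(a)])
    q=np.array([.052,.08])+.1*u+(.008+gap+abs(np.sin(a-t))*.011)*n
    return W(*(q-.017*np.array([np.sin(t),-np.cos(t)])))
ctrl.move_l(P(0,.008),.12)
for th in(.1,.25,.4,.55,.7,.8,.88,.95):
    hit=ctrl.move_l(P(th),.08,until_force=30)
    print(th,hit,jx(ctrl.read_position()),ctrl.read_contact_force().round(1))
    if hit:break
else:
    n=np.array([0,0,1.])
    ctrl.move_l(ctrl.read_position()+[0,0,.06]-JX*.03,.15)
    ctrl.move_l(W(-.06,.30),.2)
    ctrl.sleep(.3)
print(ctrl.read_clock())
a,b=grab_frame("side"),grab_frame("top")
cv2.imwrite("pics/s3.png",np.hstack([cv2.resize(a["img"][190:340,240:440,::-1],(400,300)),cv2.resize(b["img"][110:260,270:470,::-1],(400,300))]))
E
```

```text
0.1 False [9.190e-02 1.000e-04 1.826e-01] [-0.2  0.8  0.5]
0.25 False [0.1054 0.0003 0.173 ] [2.1 2.1 0.3]
0.4 False [0.1176 0.0002 0.1614] [3.3 2.4 1.1]
0.55 False [ 1.272e-01 -1.000e-04  1.493e-01] [1.3 1.7 0.7]
0.7 False [ 0.1343 -0.0007  0.1373] [ 0.1  0.2 -0.3]
0.8 False [ 0.1377 -0.0005  0.1291] [ 0.7 -0.3 -0. ]
0.88 False [ 0.1399 -0.0003  0.1223] [-0.3  0.9 -0.3]
0.95 False [ 0.1415 -0.0003  0.116 ] [-0.1  0.3 -0. ]
16.1167
```

View pics/s3.png

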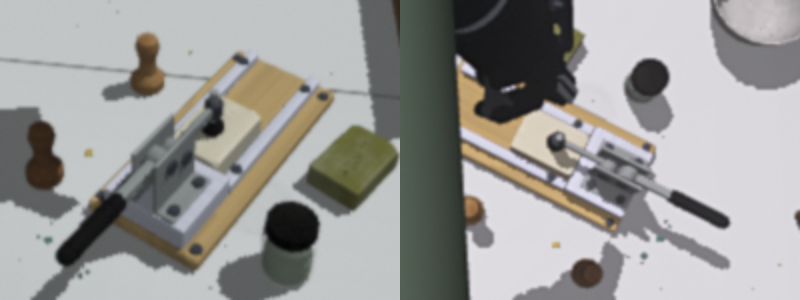

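The clamp is over and the pad is on the bar. I'll check the tip position against the locked pose, then hand in.

```bash
python3 - <<'E'
from h import *
f=grab_frame("side")
for th in(.76,.9,1.04):
    a=1.04-th;p=proj(f,W(.052+.125*np.cos(a),.08+.125*np.sin(a)));print(th,p.round(1),((p-(240,190))*2).round())
print(jx(ctrl.read_position()),ctrl.read_contact_force().round(1))
E
```

```text
0.76 [270.3 305.2] [ 61. 230.]
0.9 [269.3 314.4] [ 59. 249.]
1.04 [269.4 322.4] [ 59. 265.]
[-0.0598  0.      0.3   ] [-0.3 -0.2  0.6]
```

```bash
python3 -c "
from cell import ctrl, grab_frame
print(ctrl.sign_off(),ctrl.read_clock())"
```

```text
the job is handed in; nothing more can be done
the job is handed in; nothing more can be done
```

The job is handed in: the bar was pushed home against the stop, then the clamp handle was pushed over and, judging by the pictures, it is locked with the pad on the bar; the bystanders were not touched and the gripper finished clear.

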